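# Match the lids from the drawer to the steel canisters

## Task

Pull the drawer of the little wooden drawer unit wide open and take out the two steel lids. Put each lid on the open steel canister whose shape it fits, seating it fully so that it lies flat on the rim; set it down gently. The canisters stay standing where they are, and everything else on the cart is left where it is.

Things in the scene. Friction and masses are not known exactly. Their poses are not given: they have to be found in the camera images.
- unit: low wooden drawer unit, fixed, 250 deep (x) x 320 wide (y) x 95 mm high, one drawer; origin: centre of its underside; its -x axis points out of the drawer front (roughly towards the robot). The drawer is 278 mm wide and 205 mm deep inside, its floor 22 mm above the cart top; its front panel reaches 83 mm high, its side walls 73 mm; a 112 mm pepper mill stands fast on its top at the rear
- unit_drawer0 (a joint): opening of the drawer in m: 0 closed, 0.174 at its stop (the full travel); it starts closed or slightly ajar and slides freely along the unit's -x
- unit_drawer0_handle (a point): middle of the drawer's steel bar handle, moves with the drawer: a level round bar, 11 mm thick and 120 mm long along the unit's y, 57 mm above the cart top, standing 35 mm clear of the drawer front (bar centre to panel)
- lid_round: round steel lid in the left or right half of the drawer, knob up: plate 104 mm across, 4 mm thick; on it a wooden knob (upright cylinder 28 mm across, 30 mm high, central); below it a tapered plug (85 mm across, 10 mm deep) that goes inside the canister's mouth. Origin: centre of the plug's underside; plate top at z = 14 mm, knob top at 44 mm; z up
- lid_round_seat (a point): centre of the underside of the round lid's plate, 10 mm above the lid's origin; it meets the canister's rim
- lid_oblong: oblong steel lid in the other half of the drawer, grip up: plate 106 (x) x 82 (y) x 4 mm; on it a wooden bar grip (64 along x, 16 along y, 30 mm high, central); below it a plug (87 x 63, 10 mm deep, foot narrower) that goes inside the canister's mouth. Origin: centre of the plug's underside; plate top at z = 14 mm, grip top at 44 mm; z up; a half turn makes no difference
- lid_oblong_seat (a point): centre of the underside of the oblong lid's plate, 10 mm above the lid's origin; it meets the canister's rim
- can_round: open round steel canister, loose, 100 mm across and 100 mm high, wall 4 mm (mouth 92 mm across); origin at the centre of its underside, z up. It stands to the left or the right of the drawer unit
- can_round_rim (a point): centre of the round canister's mouth, at rim height (100 mm above its origin)
- can_oblong: open oblong steel canister, loose, 102 (x) x 78 (y) x 85 mm high, wall 4 mm (mouth 94 x 70 mm); origin at the centre of its underside, z up, x along its longer side. It stands on the other side of the drawer unit
- can_oblong_rim (a point): centre of the oblong canister's mouth, at rim height (85 mm above its origin)
- tumbler_a: yellow plastic tumbler, 74 mm across, 110 mm high; origin at the centre of its underside; not to be moved
- tumbler_b: second yellow plastic tumbler, the same as the first; not to be moved
- egg_cup: green silicone egg cup, 52 mm across, 58 mm high; origin at the centre of its underside; not to be moved
- wooden_spoon: wooden spoon, 240 mm long along its x, lying flat at the left side; origin under its middle; not to be moved
- lunch_canister: closed steel lunch canister with a flip-top lid, 84 mm across, 121 mm high, at the right side; origin at the centre of its underside; not to be moved

How it is judged:
By the outcome, as a careful person would: the job done as asked, in the order asked, and still so for the second after the job is handed in, with the robot touching nothing.
It also fails if it takes over 72 s, if anything falls off the work surface, if the arm or the gripper's body presses on something with over 40 N, if the wrist force passes 120 N, or if a joint passes its speed limit or range.

## Robot

A 6-joint arm with a two-finger parallel gripper is mounted at the origin on the work surface. World frame = base frame: x ahead of the robot, y to its left, z up, the work surface at z = 0. Lengths are in m, angles in rad, forces in N, time in s.
With the tool pointing down it reaches from about 0.35 to 0.975 m from the base axis. Payload 7.1 kg.
Tool frame: the origin (TCP) lies midway between the tips of the shut fingers; the grasp point (between the pads) lies 19 mm behind it; z points along the fingers, y is the line along which they close (so a half turn about z gives the same grasp; the last joint's range is limited). The gripper opens to 88 mm and grips with 3 to 60 N. Pads are 20 mm wide; open, the fingers measure 115 mm over their backs; the gripper's body (75 mm by 178 mm) begins 61 mm behind the grasp point.
Start: joints at [-1.257, 0.423, 1.63, -0, 1.089, -0.019], TCP at [0.204, -0.591, 0.188] pointing down, gripper open.
Joint ranges: [-3, 3], [-0.9, 2.11], [0.09, 2.58], [-1.31, 4.45], [0.11, 2.69], [-2.54, 2.54]. Speed limits (rad/s): [2.39, 2.39, 3.01, 3.14, 3.14, 3.14].

## Interface

Orientations are given as a unit quaternion [w, x, y, z].
In Python, from station import move_pose, movel, movej, command_gripper, wait, inverse_kinematics, read_camera, camera_info, MotionError, job_done, get_time, get_joint_pos, get_qvel, get_effort, get_tcp_pos, get_ee_rot, get_ft_force, get_ft_torque, get_grip_width, get_finger_force gives the robot as it stands. Calls block until the motion is done:
- move_pose(position, orientation): joint-space move of the TCP to a pose.
- movel(position, frame=None, v=0.15, until_force=None): straight line of the TCP; frame=None keeps the orientation; v is the mean speed in m/s. With until_force (N) it stops when the force on the tool has changed by that much, and returns True; else False.
- movej(angles): joint-space move.
- command_gripper(opening): opening from 0.0 (shut) to 1.0 (fully open); the grip force is fixed at half the most; returns when the fingers have stopped.
- wait(seconds).
- inverse_kinematics(position, orientation): joint angles nearest the present ones, or None.
- read_camera(name): name is "side" or "top" or "wrist"; returns the picture (480x640x3 uint8, red, green, blue); there is no depth.
- camera_info(name): a dict with "intrinsics" (3x3 intrinsics, pixels), "T" (4x4, takes a point from camera to world coordinates); the wrist camera has in their place "tool_from_camera" (4x4, takes a point from camera to tool coordinates, whose origin is the TCP and whose axes are the flange's). Camera axes: x right, y up, looking along -z (the intrinsics and any distortion apply to the point x, -y, -z); pixel columns grow to the right and rows downward; lengths in m; the calibration is good to about 2 mm. A picture is of the moment at which its call begins: read the wrist's pose just before it. camera_info takes no time and is no camera call.
A pose or a line that the arm cannot do raises MotionError and nothing moves.
- job_done(): hands the job in; it is judged then, once.
Readings, each from a call of its own:
- get_time(): time.
- get_joint_pos(): joint angles.
- get_qvel(): joint speeds.
- get_effort(): joint torques, N m.
- get_tcp_pos(): TCP position.
- get_ee_rot(): TCP orientation.
- get_ft_force(): force on the tool from outside, world axes, zero at the start.
- get_ft_torque(): the same for the moment, N m.
- get_grip_width(): opening from 0.0 (shut) to 1.0 (fully open).
- get_finger_force(): force on a finger pad.
Only numpy, scipy, OpenCV 4.12 (cv2) and the standard library are available. Lean on these libraries where they do the work, as an engineer would, in place of code of your own. Each camera call takes 0.05 s, during which the arm holds its last target. There are 200 camera calls.

## Working session

There is one attempt and no reset: what is moved stays moved. The work goes in short steps, each a Python script; the robot and the scene stay as the last script left them, time stands still between calls to the robot, and variables do not carry over. Pictures are saved under pics/ and viewed, at most 10 in all, crops included, and the job is handed in when it is done.

```bash
ls; mkdir -p pics
python3 - <<'E'
from station import *
import cv2, numpy as np
for n in ("top","side"):
    im=read_camera(n); cv2.imwrite(f"pics/{n}0.png",im[:,:,::-1])
    i=camera_info(n); print(n,np.round(i["intrinsics"],1).tolist(),np.round(i["T"],3).tolist(),[k for k in i])
i=camera_info("wrist");print({k:np.round(v,3).tolist() if not isinstance(v,str) else v for k,v in i.items()})
print(get_time(),get_ee_rot())
E
```

```text
pics
top [[604.5, 0.0, 317.4], [0.0, 604.5, 244.7], [0.0, 0.0, 1.0]] [[-0.02, 0.992, -0.124, 0.414], [-1.0, -0.02, 0.0, -0.021], [-0.002, 0.123, 0.992, 1.681], [0.0, 0.0, 0.0, 1.0]] ['intrinsics', 'T']
side [[592.7, 0.0, 316.5], [0.0, 592.7, 239.2], [0.0, 0.0, 1.0]] [[-0.934, 0.189, -0.302, 0.047], [-0.356, -0.55, 0.755, 1.404], [-0.023, 0.813, 0.581, 1.172], [0.0, 0.0, 0.0, 1.0]] ['intrinsics', 'T']
{'intrinsics': [[339.291, 0.0, 319.623], [0.0, 339.291, 243.193], [0.0, 0.0, 1.0]], 'tool_from_camera': [[0.001, 0.955, 0.296, 0.082], [1.0, -0.001, -0.001, 0.001], [-0.001, 0.296, -0.955, -0.197], [0.0, 0.0, 0.0, 1.0]]}
0.1 [-7.00084495e-04  9.86185856e-01  1.65641058e-01 -8.51857196e-05]
```

View pics/top0.png

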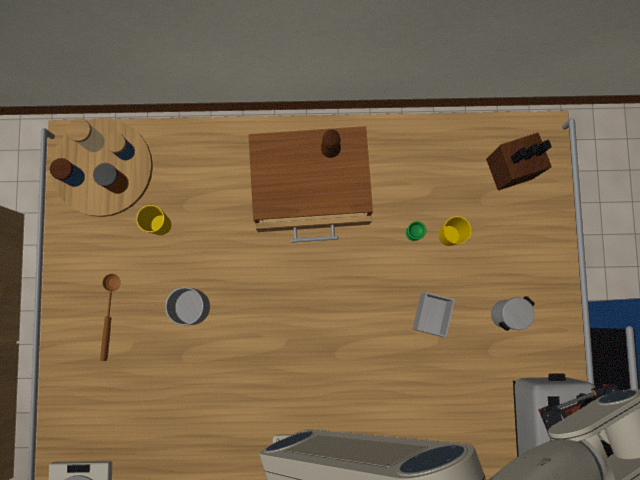

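View pics/side0.png

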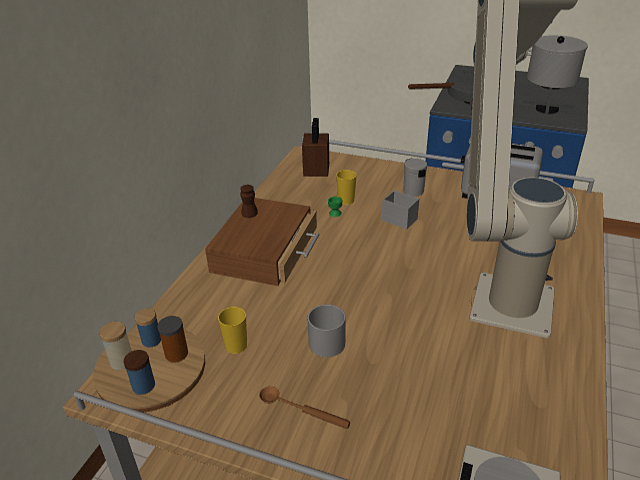

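The top view shows the round can at (187,307), the oblong can at (433,314), the handle from (292,241) to (338,238) and the unit's front edge from (254,219) to (371,213). The side view shows the same layout, with the handle at about (312,243). I'll measure these now.

```bash
cat > h.py <<'E'
from station import *
import cv2, numpy as np
from scipy.spatial.transform import Rotation as R
def rot(a):
    """tool down, closing axis (tool y) at world angle a"""
    y=np.array([np.cos(a),np.sin(a),0]); z=np.array([0,0,-1.]); return R.from_matrix(np.c_[np.cross(y,z),y,z])
def q(a): return np.roll(rot(a).as_quat(),1)
def tool():
    T=np.eye(4); w=get_ee_rot(); T[:3,:3]=R.from_quat(np.roll(w,-1)).as_matrix(); T[:3,3]=get_tcp_pos(); return T
class View:
    def __init__(s,name,save=None):
        i=camera_info(name); s.K=np.array(i["intrinsics"])
        s.T=tool()@np.array(i["tool_from_camera"]) if name=="wrist" else np.array(i["T"])
        s.im=np.ascontiguousarray(read_camera(name)[:,:,::-1])
        s.hsv=cv2.cvtColor(s.im,cv2.COLOR_BGR2HSV)
        if save: cv2.imwrite(f"pics/{save}.png",s.im)
    def ray(s,uv):
        uv=np.atleast_2d(uv).astype(float); p=np.c_[uv,np.ones(len(uv))]@np.linalg.inv(s.K).T
        d=(p*[1,-1,-1])@s.T[:3,:3].T; return s.T[:3,3],d/np.linalg.norm(d,axis=1)[:,None]
    def plane(s,uv,z):
        o,d=s.ray(uv); return o+d*((z-o[2])/d[:,2])[:,None]
    def px(s,P):
        c=(np.atleast_2d(P)-s.T[:3,3])@s.T[:3,:3]; c=c*[1,-1,-1]; p=c@s.K.T; return p[:,:2]/p[:,2:]
    def blob(s,mask,near,r=None):
        """contour of the biggest mask component around pixel near"""
        mask=mask.astype(np.uint8)
        if r: k=np.zeros_like(mask); cv2.circle(k,tuple(int(v) for v in near),r,1,-1); mask=mask*k
        mask=cv2.morphologyEx(mask,cv2.MORPH_OPEN,np.ones((2,2)))
        cs,_=cv2.findContours(mask,cv2.RETR_EXTERNAL,cv2.CHAIN_APPROX_NONE)
        return max(cs,key=cv2.contourArea)[:,0]
def tri(views,uvs):
    A=np.zeros((3,3));b=np.zeros(3)
    rs=[(v.ray(u)[0],v.ray(u)[1][0]) for v,u in zip(views,uvs)]
    for o,d in rs: M=np.eye(3)-np.outer(d,d);A+=M;b+=M@o
    p=np.linalg.solve(A,b); return p,max(np.linalg.norm(np.cross(p-o,d)) for o,d in rs)
E
python3 - <<'E'
from h import *
t=View("top");s=View("side")
grey=lambda v:(v.hsv[:,:,1]<60)&(v.hsv[:,:,2]>60)
for n,p,r,z in(("round",(187,307),32,.1),("obl",(433,314),32,.085)):
    c=t.blob(grey(t),p,r); P=t.plane(c,z)[:,:2].astype(np.float32)
    print(n,cv2.minAreaRect(P),cv2.minEnclosingCircle(P))
# handle ends
cs={}
for v,p,r in((t,(315,239),30),(s,(312,243),22)):
    m=(v.hsv[:,:,1]<60)&(v.hsv[:,:,2]>90); c=v.blob(m,p,r); print(cv2.minAreaRect(c.astype(np.float32)),c.min(0),c.max(0),cv2.contourArea(c))
for uv in((292,241),(338,238),(254,219),(371,213),(249,135),(366,127)): print(uv,t.plane(uv,.057)[0].round(3),t.plane(uv,.095)[0].round(3))
for v,n,b in((t,"t",(240,120,390,250)),(s,"s",(200,170,360,290))):
    x0,y0,x1,y1=b; cv2.imwrite(f"pics/c{n}.png",cv2.resize(v.im[y0:y1,x0:x1],None,fx=4,fy=4,interpolation=2))
E
```

```text
round ((0.4571372866630554, 0.3256189823150635), (0.10026190429925919, 0.09372216463088989), 73.16815948486328) ((0.45397287607192993, 0.327010840177536), 0.05138745158910751)
obl ((0.4212695062160492, -0.3237733244895935), (0.09057144075632095, 0.10329730063676834), 74.57044982910156) ((0.42075806856155396, -0.324476420879364), 0.06727778166532516)
((314.7123107910156, 234.17770385742188), (14.465368270874023, 46.20281982421875), 86.90594482421875) [292 226] [338 242] 145.0
((307.62908935546875, 243.8047637939453), (11.177915573120117, 27.013296127319336), 27.758541107177734) [297 234] [318 257] 64.0
(292, 241) [0.627 0.048 0.057] [0.623 0.046 0.095]
(338, 238) [ 0.633 -0.077  0.057] [ 0.628 -0.076  0.095]
(254, 219) [0.69  0.15  0.057] [0.684 0.146 0.095]
(371, 213) [ 0.7   -0.169  0.057] [ 0.693 -0.165  0.095]
(249, 135) [0.926 0.162 0.057] [0.914 0.158 0.095]
(366, 127) [ 0.942 -0.162  0.057] [ 0.93  -0.159  0.095]
```

View pics/ct.png

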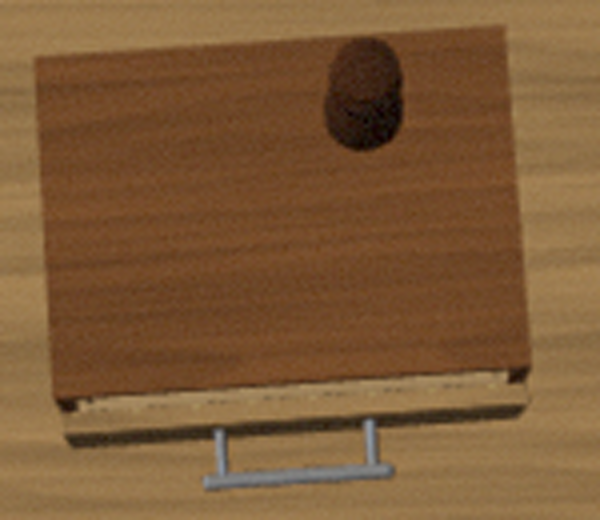

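View pics/cs.png

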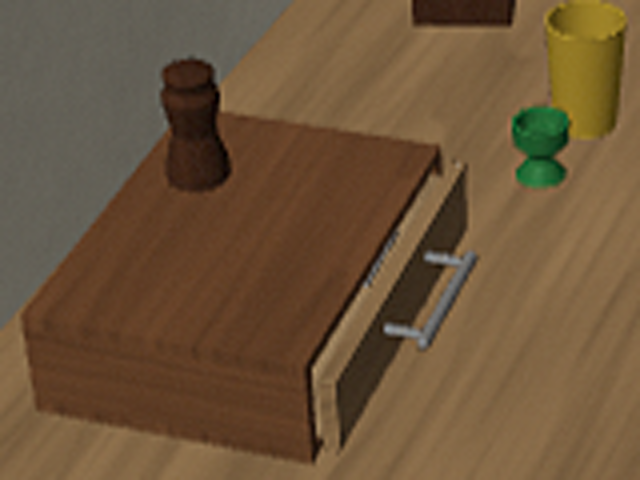

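The top crop puts the bar ends at (205,483) and (393,470), which is (291.3,240.7) and (338.2,237.5) in the full image. The side crop puts them at (424,342) and (472,258), which is (306,255.5) and (318,234.5). The drawer is slightly ajar. Next I'll triangulate the bar, look at the oblong can from the wrist, and pull the drawer if the checks hold.

```bash
cat >> h.py <<'E'
def rim_views(c,dirs,z=.25,sat=70,name=None,side=0.0):
    """two wrist views (camera over c, shifted +-25 mm along x); silhouette of a steel can = its rim"""
    out=[]
    for k,dx in enumerate(dirs):
        a=side; off=rot(a).as_matrix()@[.082,0,0]
        p=np.array([c[0]+dx,c[1],0])-off; p[2]=z
        (move_pose(p,q(a)) if k==0 else movel(p,v=.12)); wait(.1)
        v=View("wrist",name and f"{name}{k}"); u=v.px([[c[0],c[1],.09]])[0]
        out.append((v,v.blob(v.hsv[:,:,1]<sat,u,110)))
    return out
E
python3 - <<'E'
from h import *
t=View("top");s=View("side")
L,e1=tri([t,s],[(291.3,240.7),(306,255.5)]);Rr,e2=tri([t,s],[(338.2,237.5),(318,234.5)])
hm=(L+Rr)/2; d=L-Rr; print("handle",L.round(3),Rr.round(3),e1,e2,hm.round(4),np.linalg.norm(d),np.arctan2(-d[0],d[1]))
b=t.blob((t.hsv[:,:,0]<14)&(t.hsv[:,:,1]>110)&(t.hsv[:,:,2]<150),(309,172),75)
print("unit top",cv2.minAreaRect(t.plane(b,.095)[:,:2].astype(np.float32)))
for v,c in rim_views((.421,-.324),(-.025,.025),name="ob"):
    m=cv2.minAreaRect(c.astype(np.float32)); print(m[0],c.min(0),c.max(0))
    for z in(.075,.085,.095): print(z,cv2.minAreaRect(v.plane(c,z)[:,:2].astype(np.float32)))
print(get_time())
E
```

```text
handle [0.627 0.049 0.058] [ 0.635 -0.078  0.052] 0.0008830460712320238 0.00023874004789648233 [ 0.6312 -0.0145  0.0552] 0.12758828354546972 0.06028224386597659
unit top ((0.8817369937896729, -0.06731484830379486), (0.07306208461523056, 0.08330599963665009), 88.8412857055664)
(346.3679504394531, 140.46226501464844) [290  88] [406 191]
0.075 ((0.42426347732543945, -0.3301674425601959), (0.08087043464183807, 0.10513201355934143), 74.68505859375)
0.085 ((0.4235088527202606, -0.3300642669200897), (0.07869284600019455, 0.10230115801095963), 74.68504333496094)
0.095 ((0.4227542579174042, -0.32996106147766113), (0.0765153020620346, 0.09947028756141663), 74.68505096435547)
(295.9556884765625, 141.1539306640625) [242  89] [356 192]
0.075 ((0.4227629601955414, -0.3303147852420807), (0.08075935393571854, 0.10515294969081879), 74.72496795654297)
0.085 ((0.42339399456977844, -0.3301847279071808), (0.07858598232269287, 0.10232315212488174), 74.7249526977539)
0.095 ((0.42402511835098267, -0.33005470037460327), (0.0764126181602478, 0.09949330985546112), 74.7249526977539)
2.225
```

View pics/ob1.png

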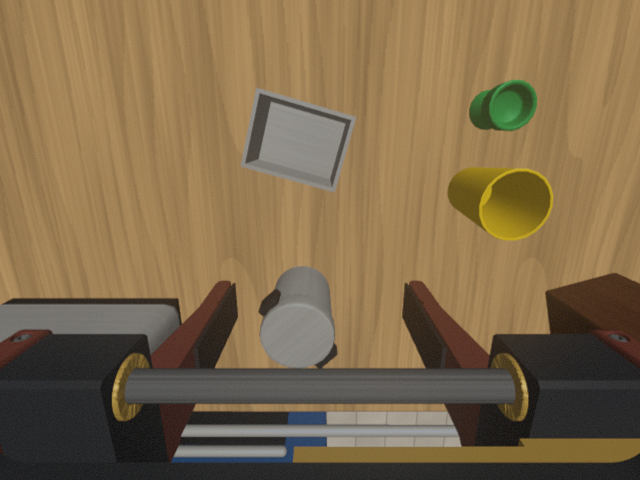

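The wrist view shows the oblong can's rim clearly, centred near pixel (296,141). Its apparent size and the two-view parallax both give z=0.085, with the centre at (0.4234,-0.330) and the long axis at -15.3°. The handle is at (0.631,-0.0145), z≈0.056, which matches the given height. Now I'll pull the drawer.

Run:
```python
from h import *
yaw=.042; h=np.array([.631,-.0145]); u=np.array([np.cos(yaw),np.sin(yaw)])
command_gripper(.36)
move_pose([*h,.13],q(yaw)); print(movel([*h,.040],v=.12,until_force=8),get_tcp_pos(),get_time())
command_gripper(0); print("grip",get_grip_width()*88,get_finger_force(),get_tcp_pos())
p=h-.185*u
print(movel([*p,.040],v=.1,until_force=20),get_tcp_pos(),get_ft_force(),get_time())
command_gripper(.36); g=get_tcp_pos()
movel([g[0],g[1],.13],v=.2)
# look at the open drawer: camera over the drawer, tool towards robot's right
move_pose([.56,-.10,.30],q(yaw)); wait(.1); v=View("wrist","dr0"); View("top","top1")
print(get_time())
```

```text
False [ 0.6316079  -0.01463496  0.04060312] 5.7583
grip 0.6267568957286564 0.0 [ 0.63098341 -0.0144925   0.04001273]
False [ 0.44669265 -0.02229033  0.04001674] [ 0.45466641 -0.18790781 -0.05778122] 8.4
10.75
```

View pics/dr0.png

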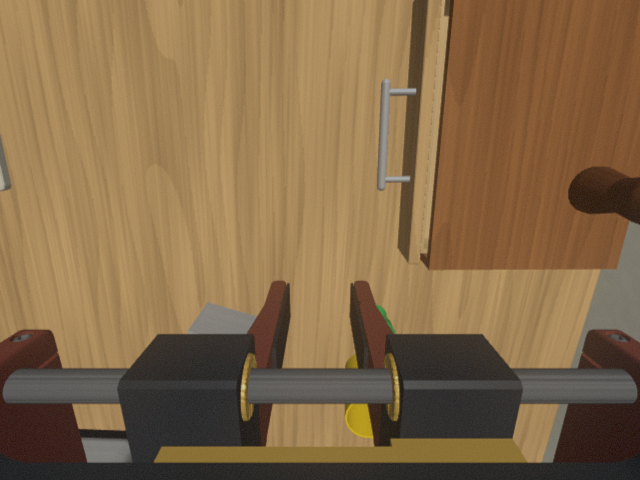

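The gripper closed on nothing and the drawer is still nearly shut. In this view the bar runs from (385,82) to (381,188), so I'll re-measure it from the wrist.

Run:
```python
from h import *
class S: pass
def bar(v,guess):
    u=v.px([guess])[0]; m=(v.hsv[:,:,1]<60)&(v.hsv[:,:,2]>70)
    b=v.blob(m,u,75); r=cv2.minAreaRect(b.astype(np.float32)); e=[b[b[:,1].argmin()],b[b[:,1].argmax()]]
    return e,r
v=View("wrist"); 
for uv in((385,82),(381,188)): print(v.plane(uv,.0625).round(4),v.plane(uv,.057).round(4))
g=v.plane((383,135),.057)[0]
print(bar(v,g))
o,d=v.ray((383,135)); c1=(v,(383.2,135))
p=get_tcp_pos(); movel([p[0]+.06,p[1]+.06,.26],v=.15); wait(.1)
w=View("wrist","dr1"); print(w.px([g]),bar(w,g),get_time())
t=View("top"); print(t.px([g]))
```

```text
[[0.6285 0.0466 0.0625]] [[0.6294 0.0475 0.057 ]]
[[ 0.6358 -0.076   0.0625]] [[ 0.6368 -0.0768  0.057 ]]
([array([384,  80], dtype=int32), array([380, 190], dtype=int32)], ((396.1638488769531, 135.71551513671875), (34.46982955932617, 110.27996063232422), 3.3664608001708984))
[[331.94823552 185.20849864]] ([array([331, 130], dtype=int32), array([332, 241], dtype=int32)], ((346.0, 185.5), (111.0, 36.0), 90.0)) 11.725
[[313.89460431 238.5729655 ]]
```

View pics/dr1.png

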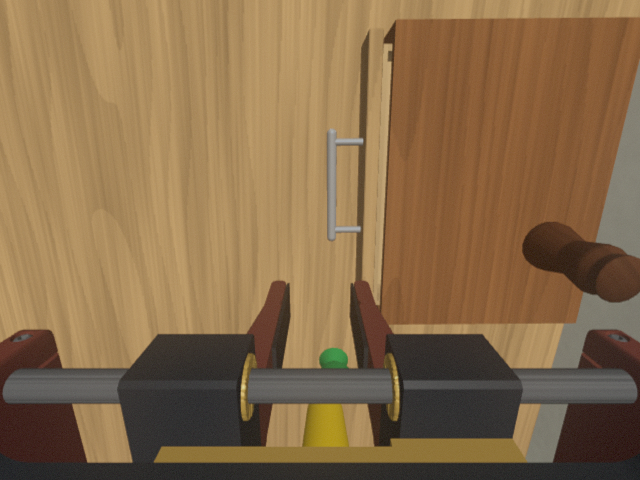

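The second wrist view shows the bar at u=331, v=130–241. It agrees with (0.633,-0.0146,0.057), so the fingers should have straddled it. I'll retry with the refined pose and take one composite picture from before and after closing.

Run:
```python
from h import *
yaw=.05; h=np.array([.633,-.0146]); 
move_pose([*h,.12],q(yaw)); movel([*h,.037],v=.12,until_force=8); wait(.1)
def tile():
    s=View("side"); w=View("wrist"); a=cv2.resize(s.im[190:290,240:373],(400,300),interpolation=2); b=cv2.resize(w.im,(400,300)); return np.hstack([a,b])
a=tile(); print(get_tcp_pos(),get_grip_width(),get_ft_force(),get_time())
command_gripper(0); 
for i in range(3): print(get_grip_width(),get_finger_force(),get_ft_force().round(1) if hasattr(get_ft_force(),'round') else get_ft_force(),get_tcp_pos(),get_time()); wait(.15)
cv2.imwrite("pics/tile.png",np.vstack([a,tile()]))
```

```text
[ 0.63365143 -0.01463539  0.03791868] 0.3630535409606357 [ 0.92075775 -0.34688078 -0.04085226] 13.4417
0.006513959431757836 0.0 [-0.6 -0.6 -0.5] [ 0.63296203 -0.01458413  0.03696275] 14.0833
0.004770343984593862 0.0 [ 0.2  0.3 -0.6] [ 0.63296832 -0.01461507  0.03698148] 14.2333
-0.00029877611042408936 0.0 [0.2 0.6 0.3] [ 0.63295755 -0.01459323  0.03696805] 14.3833
```

View pics/tile.png

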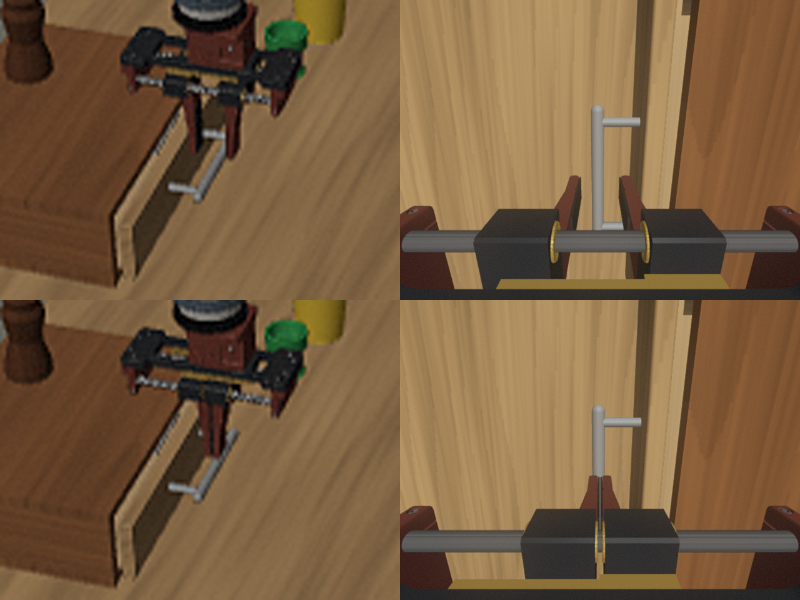

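The fingers shut just above the bar: in the bottom-left tile the tips are at about (215,157) in the crop and the bar's middle is at about (216,166). Either the fingertip height or the bar height is off, so I'll check both numerically against the side camera.

Run:
```python
from h import *
s=View("side");t=View("top");w=View("wrist")
p=np.array(get_tcp_pos()); print("tcp",p,"tip seen side (311.5,242.2)")
for dz in(0,.01,.02,.03,.04): print(dz,s.px([p+[0,0,dz]]),w.px([p+[0,0,dz]]))
b=np.array([.633,-.0146,.057]); u=np.array([-.055,.998,0])*.06
for z in(.02,.03,.04,.057): 
    b[2]=z; print(z,"side",s.px([b+u,b-u]).round(1).tolist(),"top",t.px([b+u,b-u]).round(1).tolist())
# wrist two-view of the bar from the saved pictures
print(get_joint_pos(),get_ee_rot(),q(.05))
```

```text
tcp [ 0.63301329 -0.01461151  0.03699719] tip seen side (311.5,242.2)
0 [[311.61877406 249.1306031 ]] [[318.60250617 272.94936239]]
0.01 [[311.53133719 246.62685243]] [[318.54624923 279.32483899]]
0.02 [[311.44336442 244.10775634]] [[318.48441413 286.3324769 ]]
0.03 [[311.35485081 241.57317334]] [[318.41612794 294.07120377]]
0.04 [[311.26579136 239.02296017]] [[318.34032554 302.66172501]]
0.02 side [[305.9, 264.3], [317.4, 242.9]] top [[293.4, 241.9], [336.5, 238.7]]
0.03 side [[305.8, 261.8], [317.3, 240.4]] top [[293.2, 241.5], [336.6, 238.2]]
0.04 side [[305.7, 259.3], [317.2, 238.0]] top [[293.1, 241.0], [336.8, 237.7]]
0.057 side [[305.5, 255.0], [317.1, 233.8]] top [[292.8, 240.2], [336.9, 236.9]]
[-4.18713539e-02  6.28276511e-01  1.69218100e+00 -5.25873946e-06
  8.21114055e-01 -9.18470283e-02] [9.20473340e-06 6.89217508e-01 7.24554502e-01 5.49289101e-06] [0.         0.68920999 0.72456165 0.        ]
```

The side camera confirms the bar at z=0.057, but the real fingertips sit about 25 mm above the reported TCP. I'll check this by touch, lowering the shut fingers gently onto the bar, whose top is at 0.0625.

Run:
```python
from h import *
p=get_tcp_pos(); print(get_time(),movel([p[0],p[1],.005],v=.03,until_force=4),get_tcp_pos(),get_ft_force(),get_time())
movel([p[0],p[1],.05],v=.15); print(get_time())
```

```text
14.7833 True [ 0.6337802  -0.01456596  0.02856096] [-0.29185974  0.05602859  5.10943178] 15.2833
15.5833
```

Contact came at a reported z of 0.0286 on a bar top at 0.0625, so the real tips are about 33 mm above the reported TCP. I'll correct for this from here on, grasp the bar and pull.

```bash
echo 'OFF=.033  # real finger tips stand this much above the reported TCP (touch test)' >> h.py
python3 - <<'E'
from h import *
yaw=.045; h=np.array([.633,-.0146]); u=np.array([np.cos(yaw),np.sin(yaw)])
command_gripper(.36)
print(movel([*h,.042-OFF],v=.12,until_force=8),get_tcp_pos())
command_gripper(0); print("grip",get_grip_width()*88,get_finger_force(),get_time())
assert get_grip_width()*88>7
p=h-.185*u
print(movel([*p,.042-OFF],v=.1,until_force=20),get_tcp_pos(),get_ft_force(),get_time())
command_gripper(.36); g=get_tcp_pos()
movel([g[0],g[1],.10],v=.2)
move_pose([.58,-.10,.27],q(yaw)); wait(.1); v=View("wrist","dw0"); np.savez("dw0",T=v.T,K=v.K)
movel([.58,-.06,.27],v=.15); wait(.1); v=View("wrist","dw1"); np.savez("dw1",T=v.T,K=v.K)
print(get_time())
E
```

```text
False [ 0.63277301 -0.01458058  0.00864809]
grip 9.907001900308401 30.000754594802856 17.2167
True [ 0.46680036 -0.02295095  0.00964708] [ 1.46221145  1.16154478 -1.04645266] 18.7333
21.475
```

View pics/dw1.png

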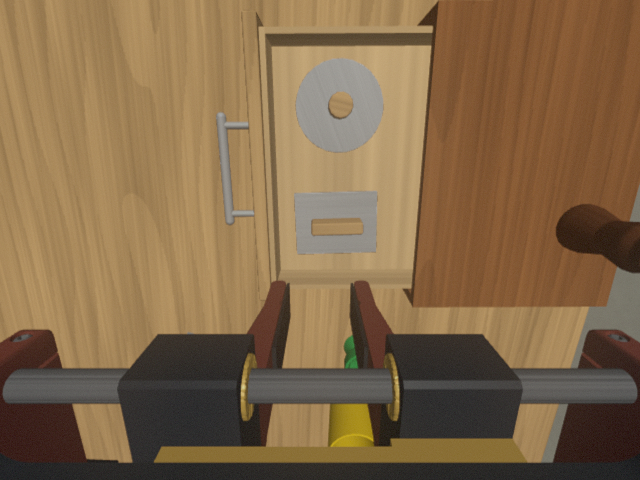

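The drawer is open. The round lid is centred near (340,105) with its knob at (341,104), and the oblong lid is near (336,222) with its grip at (337,227) and its long axis along about x. I'll measure both from the two views, and look at the round can from the wrist as well.

Run:
```python
from h import *
def load(n):
    v=View.__new__(View); z=np.load(n+".npz"); v.T,v.K=z["T"],z["K"]; v.im=cv2.imread(f"pics/{n}.png"); v.hsv=cv2.cvtColor(v.im,cv2.COLOR_BGR2HSV); return v
vs=[load("dw0"),load("dw1")]
def plate(v,xy): 
    u=v.px([[*xy,.036]])[0]; return v.blob((v.hsv[:,:,1]<55)&(v.hsv[:,:,2]>60),u,58)
for n,uv in(("round",(340,105)),("obl",(336,222))):
    g=vs[1].plane(uv,.036)[0][:2]; cc=[]
    for v in vs:
        c=plate(v,g); hull=cv2.convexHull(c)[:,0]
        P=v.plane(hull,.036)[:,:2].astype(np.float32)
        r=cv2.minAreaRect(P); print(n,[np.round(x,4) for x in r],[np.round(x,4) for x in cv2.minEnclosingCircle(P)])
        ctr=r[0] if n=="obl" else cv2.minEnclosingCircle(P)[0]
        cc.append(v.px([[*ctr,.036]])[0])
        # knob/grip: wood-coloured hole in the plate
        k=np.zeros(v.im.shape[:2],np.uint8); cv2.fillConvexPoly(k,hull,1); k=cv2.erode(k,np.ones((9,9)))
        b=v.blob(k&(v.hsv[:,:,1]>=75),cc[-1],50)
        Q=v.plane(b,.066)[:,:2].astype(np.float32); print("  knob at .066",[np.round(x,4) for x in cv2.minAreaRect(Q)])
    print("  tri plate",tri(vs,cc)[0].round(4))
print("bar",vs[1].plane([(221.5,114),(229.5,222)],.057).round(4))
for v,c in rim_views((.455,.326),(-.025,.025),name="rc"):
    P=[]
    for z in(.09,.1,.11): 
        e=cv2.fitEllipse(v.plane(cv2.convexHull(c)[:,0],z)[:,:2].astype(np.float32)); P.append([np.round(x,4) for x in e[:2]])
    print(P)
print(get_time())
```

```text
round [array([0.5992, 0.0553]), array([0.1023, 0.1024]), np.float64(1.6943)] [array([0.5991, 0.0552]), np.float64(0.0519)]
  knob at .066 [array([0.5987, 0.0533]), array([0.0255, 0.0287]), np.float64(3.3888)]
round [array([0.5993, 0.0557]), array([0.1022, 0.1022]), np.float64(2.6556)] [array([0.5993, 0.0553]), np.float64(0.0519)]
  knob at .066 [array([0.5992, 0.055 ]), array([0.0254, 0.0255]), np.float64(2.6525)]
  tri plate [0.5992 0.0553 0.0356]
obl [array([ 0.6039, -0.0862]), array([0.1054, 0.0819]), np.float64(4.2991)] [array([ 0.6039, -0.0861]), np.float64(0.0661)]
  knob at .066 [array([ 0.6034, -0.0841]), array([0.0616, 0.0183]), np.float64(4.3951)]
obl [array([ 0.6039, -0.0861]), array([0.1054, 0.082 ]), np.float64(4.3037)] [array([ 0.6038, -0.0864]), np.float64(0.0659)]
  knob at .066 [array([ 0.6034, -0.0826]), array([0.0625, 0.0201]), np.float64(2.6642)]
  tri plate [ 0.6039 -0.0862  0.0356]
bar [[ 0.4647  0.0407  0.057 ]
 [ 0.4697 -0.0847  0.057 ]]
[[array([0.4582, 0.3278]), array([0.1019, 0.1026])], [array([0.4574, 0.3277]), array([0.0991, 0.0997])], [array([0.4567, 0.3276]), array([0.0962, 0.0968])]]
[[array([0.4568, 0.3277]), array([0.1021, 0.1024])], [array([0.4575, 0.3277]), array([0.0992, 0.0995])], [array([0.4582, 0.3276]), array([0.0964, 0.0967])]]
23.625
```

All measurements agree. The plates triangulate to z=0.0356 against an expected 0.036, and the sizes match within 2 mm. The round can is at (0.4575,0.3277) with its rim at 0.100. The drawer moved 166 mm to its stop. I'll move the round lid now.

```bash
cat >> h.py <<'E'
def lid(src,a0,dst,a1,rim,op):
    command_gripper(op)
    move_pose([*src,.10],q(a0)); 
    hit=movel([*src,.041-OFF],v=.12,until_force=6); 
    if hit: z=get_tcp_pos()[2]; movel([*src,z+.002],v=.05)
    command_gripper(0); z0=get_tcp_pos()[2]
    print("grip mm",get_grip_width()*88,get_finger_force(),hit,z0,get_time())
    assert get_grip_width()*88>10
    movel([*src,.045],v=.08); movel([*src,z0+.125],v=.2)
    zs=z0+rim-.010-.022
    move_pose([*dst,z0+.125],q(a1)); print("held mm",get_grip_width()*88,get_time())
    movel([*dst,zs+.014],v=.12); wait(.15)
    c=movel([*dst,zs-.006],v=.025,until_force=4)
    print("contact",c,"height above expected seat",get_tcp_pos()[2]-zs,get_ft_force(),get_ft_torque(),get_time())
    return zs
E
python3 - <<'E'
from h import *
lid((.5992,.0553),np.pi/2,(.4575,.3277),np.pi/2,.100,.55)
E
```

```text
grip mm 27.252505406835667 30.000935790594667 False 0.008669520203744611 27.2
held mm 27.37716495228206 29.5833
contact True height above expected seat -0.00037797140943984786 [1.17533929 0.11569932 1.38625073] [ 0.06554969 -0.21054083  0.06301031] 30.825
```

The round lid seated at the expected height, within 0.4 mm. I'll release it, check it from the wrist, then move the oblong lid.

Run:
```python
from h import *
command_gripper(.55); p=get_tcp_pos(); movel([p[0],p[1],p[2]+.05],v=.1); movel([p[0],p[1],p[2]+.13],v=.2); wait(.1)
v=View("wrist","rl"); u=v.px([[.4575,.3277,.104]])[0]; c=v.blob((v.hsv[:,:,1]<55)&(v.hsv[:,:,2]>60),u,130)
P=v.plane(cv2.convexHull(c)[:,0],.104)[:,:2].astype(np.float32); print("round lid",cv2.minEnclosingCircle(P),cv2.minAreaRect(P),get_time())
r=np.deg2rad
lid((.6039,-.0862),r(4.3-90),(.4234,-.3301),r(-15.3-90),.085,.5)
```

```text
round lid ((0.4543653428554535, 0.3277137577533722), 0.05417628586292267) ((0.45661109685897827, 0.32752227783203125), (0.1028430163860321, 0.10317122936248779), 44.14529800415039) 32.7167
grip mm 15.555120277851959 30.0005042552948 False 0.008398243009163156 36.4833
held mm 15.826770574348215 38.85
contact True height above expected seat -0.00027021293832454885 [0.84951635 0.07185368 3.7805893 ] [-0.03584114 -0.04764374 -0.02477653] 40.2167
```

Both lids are at their expected seat height. I'll release, retreat and verify.

Run:
```python
from h import *
command_gripper(.5); p=get_tcp_pos(); movel([p[0],p[1],p[2]+.05],v=.1); movel([p[0],p[1],p[2]+.13],v=.2); wait(.1)
v=View("wrist"); u=v.px([[.4234,-.3301,.089]])[0]; c=v.blob((v.hsv[:,:,1]<55)&(v.hsv[:,:,2]>60),u,110)
print(cv2.minAreaRect(v.plane(cv2.convexHull(c)[:,0],.089)[:,:2].astype(np.float32)))
move_pose([.30,-.50,.30],q(-1.2)); wait(.1)
t=View("top","fin"); s=View("side")
f=lambda v,x,y:cv2.resize(v.im[y:y+100,x:x+133],(400,300),interpolation=2)
cv2.imwrite("pics/fin_t.png",np.vstack([np.hstack([cv2.resize(t.im,(400,300)),cv2.resize(s.im,(400,300))]),np.hstack([f(s,260,280),f(s,335,160)])])); print(get_time())
```

```text
((0.4230566918849945, -0.33194491267204285), (0.08170915395021439, 0.10945110768079758), 74.79358673095703)
43.35
```

View pics/fin_t.png

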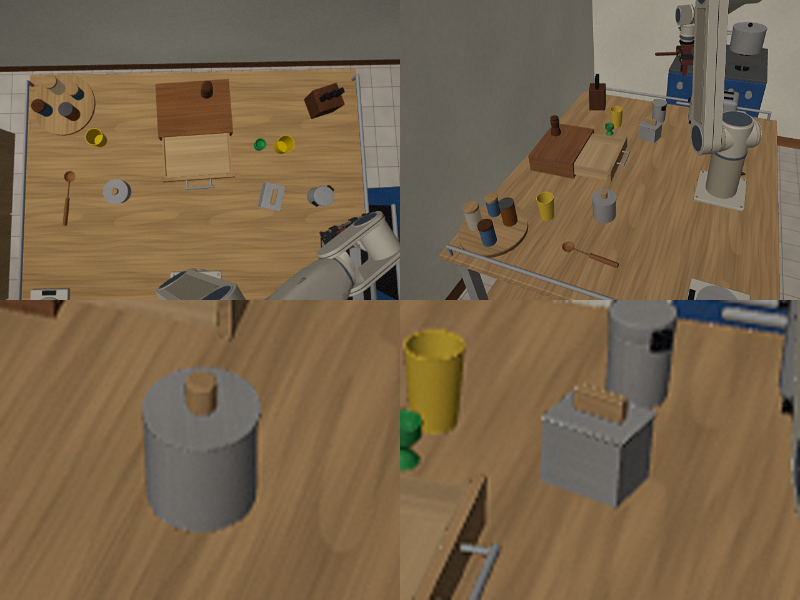

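Both lids lie flat on their canisters, the drawer is wide open and nothing else has moved, so I'm handing the job in.

```bash
python3 -c "
from station import *
print(job_done(),get_time())"
```

```text
the job is handed in; nothing more can be done
the job is handed in; nothing more can be done
```

I pulled the drawer open to its stop, seated both lids flat on their matching canisters with nothing else moved, and handed the job in at about 43 s; no verdict came back.

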